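# Emergency lid release of a bench centrifuge

## Task

The bench centrifuge has lost power with its lid locked. Take the release rod by its handle and push it straight in through the upright slot in the front of the housing until it presses the hidden latch tab and the lid pops ajar; then lay the rod in the steel tray and swing the lid up until it is fully open, so that the rotor can be reached. Leave both there, let go, and do not disturb the other things on the bench.

Things in the scene. Friction and masses are not known exactly. Their poses are not given: they have to be found in the camera images.
- centrifuge: White bench centrifuge, fixed in place: housing 220 deep (its x) x 200 wide (its y) x 100 mm high, closed on top by the lid. Origin: centre of its underside. Its +x runs from front to back, so the front face is at x = -110 mm; the lid hinge is at the back. On the front are a dark display and three small buttons (y negative) and, at y = +50 mm, the release slot between two small upright grey fins; a grey tongue of the lid sticks out over the middle of the front.
- slot (a point): Centre of the mouth of the release slot, on the front face, 60 mm above the bench. The slot is 12 mm wide (level) and 20 mm high, through a 12 mm wall; its axis is level, and +x of this frame points straight into it. Two upright fins, 5 mm thick and 34 mm high, stand 14 mm out of the face beside it, 20 mm apart inside. The sprung latch tab (28 mm wide, 45 mm high) is hidden 35 mm behind the front face.
- latch (a joint): Travel of the hidden latch tab into the housing (m): 0 at rest, 0.012 at its stop; it springs back. It needs 2.4 N to start and 6 to 7 N at 0.007, where it frees the lid (from about 0.006).
- lid (a joint): Angle of the lid (rad): 0 shut and locked, 1.45 fully open at its stop. Freed, a strut lifts it by itself to about 0.3 to 0.6; from there it is balanced, moves with under 1 N at the tongue and stays where it is left.
- hinge (a point): Middle of the lid's hinge axis, 100 mm above the bench at the back of the housing (100 mm behind its centre); fixed. The axis is level along this frame's y, the front of the lid swings up and back over it.
- tongue (a point): Point in the middle of the lid's handle tongue, 12 mm from its free end, midway across its width and thickness. The tongue is a flat grey lug 24 mm wide (along the hinge axis), 10 mm thick, sticking out 40 mm from the front edge of the lid (205 mm from the hinge axis). The frame turns with the lid: the point lies 233 mm from the hinge axis in the lid's own -x and 8 mm in its +z. The lid is a slab 196 mm wide, 14 mm thick.
- rod: Release rod, loose, lying on the bench, 90 g: a grey block handle 80 long x 20 wide x 26 mm high, with a round steel shaft 7 mm thick and 110 mm long out of its front end. +x runs along it from handle to tip; origin: centre of the handle's underside. The axis of the shaft is 13 mm above the underside; the centre of mass is about 16 mm ahead of the origin.
- rod_tip (a point): Tip of the rod's shaft, on its axis, 150 mm ahead of the rod's origin.
- rod_tail (a point): Rear end of the rod's handle, at the height of the axis, 40 mm behind the rod's origin.
- tray: Shallow open steel tray, fixed, 260 (its x) x 110 (its y) x 18 mm high outside, walls and floor 4 mm. Origin: centre of its underside.
- tube_box: Bystander: low lidded box 92 x 62 x 40 mm beside the rod's handle. Origin: centre of its underside.
- vial: Bystander: small brown glass jar, 26 mm across, 36 mm high, beside the rod's shaft. Origin: centre of its underside.
- ampoule: Bystander: small clear glass jar, 24 mm across, 30 mm high, on the other side of the shaft. Origin: centre of its underside.
- spatula: Bystander: thin lab spatula, 165 mm long, 12 wide, 10 mm high, lying near the rod. Origin: underside, near its middle.
- bottle: Bystander: white bottle, 66 mm across, 170 mm high. Origin: centre of its underside.
- beaker: Bystander: glass beaker, 72 mm across, 85 mm high. Origin: centre of its underside.
- dishes: Bystander: pile of three culture dishes, 90 mm across, 41 mm high. Origin: centre of its underside.
There are look-alikes about, which are no part of the job. Leave any green look-alike of the rod alone.

How it is judged:
By the outcome, as a careful person would: the job done as asked, in the order asked, and still so for the second after the job is handed in, with the robot touching nothing.
It also fails if it takes over 67 s, if anything falls off the work surface, if the arm or the gripper's body presses on something with over 40 N, if the wrist force passes 120 N, or if a joint passes its speed limit or range.

## Robot

A 7-joint arm with a two-finger parallel gripper is mounted at the origin on the work surface. World frame = base frame: x ahead of the robot, y to its left, z up, the work surface at z = 0. Lengths are in m, angles in rad, forces in N, time in s.
With the tool pointing down it reaches from about 0.4 to 0.875 m from the base axis. Payload 6.5 kg.
Tool frame: the origin (TCP) lies between the finger pads; the fingertips stand nose_length ahead of it and the grasp point (between the pads) lies 3 mm ahead of it (nose_length is the distance from the TCP to the fingertips, in m); z points along the fingers, y is the line along which they close (so a half turn about z gives the same grasp; the last joint's range is limited). The gripper opens to 88 mm and grips with 3 to 60 N. Pads are 18 mm wide; open, the fingers measure 123 mm over their backs; the gripper's body (75 mm by 187 mm) begins 45 mm behind the grasp point.
Start: joints at [-1.179, 0.536, -0.004, 1.538, 0.003, 1.067, -0.071], TCP at [0.287, 0.583, 0.261] pointing down, gripper open.
Joint ranges: [-2.7, 2.7], [-0.37, 2.16], [-1.27, 1.26], [0.24, 2.4], [-1.31, 4.45], [0.19, 1.91], [-2.76, 2.76]. Speed limits (rad/s): [2.39, 2.39, 3.14, 3.14, 3.14, 3.14, 3.14].

## Interface

Orientations are given as a rotation vector (axis times angle).
In Python, from plant import * gives the robot as it stands.
- The arm moves only by the tool apply_moves, never from a script. Its argument "increments" is a list of rows, each a list of 7 numbers: the turn, a rotation vector about the tool's x, y, z in rad, then the shift along the tool's x, y, z in mm, then the finger opening in mm, from 0 to 88.1. In form: [[rx, ry, rz, dx, dy, dz, fingers], ...]. A call has 1 to 12 rows; each row is the pose to reach, as a shift and turn from the pose commanded when the call began, along the tool's axes at that moment; what a row does not reach only later rows make up. A row lasts 1/12 s, in which the tool goes at most 41.7 mm and 7.16 degrees, less where a joint would pass 70% of its speed; a pose out of reach is approached as far as the arm can. A call with a gripper value outside its range is refused whole. The fingers move at their own pace and stop on an object; "force" is the grip in N (left out, the last holds). Time passes only in rows, so rows that repeat a pose let the fingers close. It gives the time, the measured TCP pose, the force, the opening and the grip force at its end, in the units of the state.
- read_state(): the state, without advancing time (a new reading comes with each control period).
- snapshot(name): name is "scene" or "top" or "wrist"; returns the picture (480x640x3 uint8, red, green, blue); there is no depth.
- get_calibration(name): a dict with "intrinsics" (3x3 intrinsics, pixels), "R" (3x3) and "t" (3): a world point X has camera coordinates R X + t. Camera axes: x right, y down, z forward; pixel columns grow to the right and rows downward; lengths in m; the calibration is good to about 2 mm. A picture is of the moment at which its call begins: read the wrist's pose just before it. get_calibration takes no time and is no camera call; for the wrist camera it gives the pose at the moment of the call.
- job_done(): hands the job in; it is judged then, once.
The state is a dict: "clock": time; "qpos": joint angles; "dq": joint speeds; "tau": joint torques, N m; "tool_pos": TCP position; "orientation": TCP orientation; "contact_force": force on the tool from outside, world axes, zero at the start; "torque": the same for the moment, N m; "finger_gap": opening from 0.0 (shut) to 1.0 (fully open); "grip_force": force on a finger pad.
Only numpy, scipy, OpenCV 4.12 (cv2) and the standard library are available. Lean on these libraries where they do the work, as an engineer would, in place of code of your own. Each camera call takes 0.05 s, during which the arm holds its last target. There are 200 camera calls.

## Working session

There is one attempt and no reset: what is moved stays moved. The work goes in short steps, Python scripts to look and compute and a tool call to move; the robot and the scene stay as the last step left them, time stands still between calls to the robot, and variables do not carry over. Pictures are saved under pics/ and viewed, at most 10 in all, crops included, and the job is handed in when it is done.

Besides the shell and the picture viewer there is one more tool, called after "Emit:" as name([rows], argument=value, ...), one row to a line, values as JSON. apply_moves: Moves the arm, as the interface text tells. Its arguments: {"type":"object","properties":{"increments":{"type":"array","items":{"type":"array","items":{"type":"number"}}},"force":{"type":"number"}},"required":["increments"]}

```bash
mkdir -p pics; ls
python3 - <<'E'
from plant import *
import cv2
for n in ["scene","top"]:
    im=snapshot(n); cv2.imwrite(f"pics/{n}0.png",im[:,:,::-1])
    c=get_calibration(n); print(n,c)
s=read_state(); print(s)
E
python3 -c "import plant;print([x for x in dir(plant) if x[0]!='_'])"
```

```text
pics
scene {'intrinsics': array([[524.77734772,   0.        , 319.90290901],
       [  0.        , 524.77734772, 233.60521872],
       [  0.        ,   0.        ,   1.        ]]), 'R': array([[-0.70627588,  0.70792569, -0.00395057],
       [ 0.56320329,  0.5584922 , -0.60900617],
       [-0.42892475, -0.43235134, -0.79315564]]), 't': array([ 0.43957607, -0.16801029,  1.57269435])}
top {'intrinsics': array([[492.32818185,   0.        , 324.46226359],
       [  0.        , 492.32818185, 239.73878374],
       [  0.        ,   0.        ,   1.        ]]), 'R': array([[ 0.01458515, -0.99981271, -0.01272102],
       [-0.99732634, -0.01363542, -0.07179315],
       [ 0.07160625,  0.01373413, -0.99733842]]), 't': array([-0.1258908 ,  0.49244585,  1.32514968])}
{'clock': 0.1, 'qpos': array([-1.1792042 ,  0.53709303, -0.00443823,  1.5387568 ,  0.00260957,
        1.06731381, -0.07121612]), 'dq': array([ 1.31213982e-03, -1.12457634e-03, -4.66021696e-05, -3.01651610e-03,
       -9.20904674e-04,  3.57104163e-04, -4.84130066e-04]), 'tau': array([ 2.58785061e-03, -5.72072875e+01,  9.93888527e-01, -2.52229285e+01,
       -5.61818434e-02,  1.34233185e-02,  3.17611273e-05]), 'tool_pos': array([0.28706202, 0.58259805, 0.25993181]), 'orientation': array([-7.12690676e-01, -3.05944557e+00,  2.43119006e-03]), 'contact_force': array([ 0.60400841, -0.1995232 , -0.29554496]), 'torque': array([ 0.01047216, -0.01304532,  0.01708055]), 'grip_force': 0.0, 'finger_gap': 0.9992759059165486}
['IKError', 'get_calibration', 'job_done', 'nose_length', 'read_state', 'snapshot']
```

View pics/scene0.png

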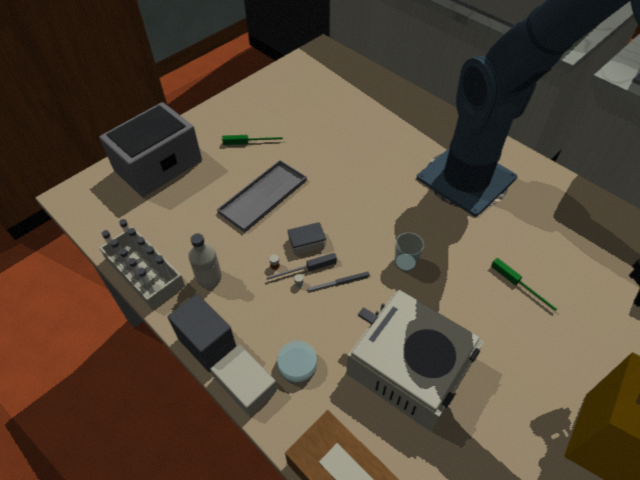

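View pics/top0.png

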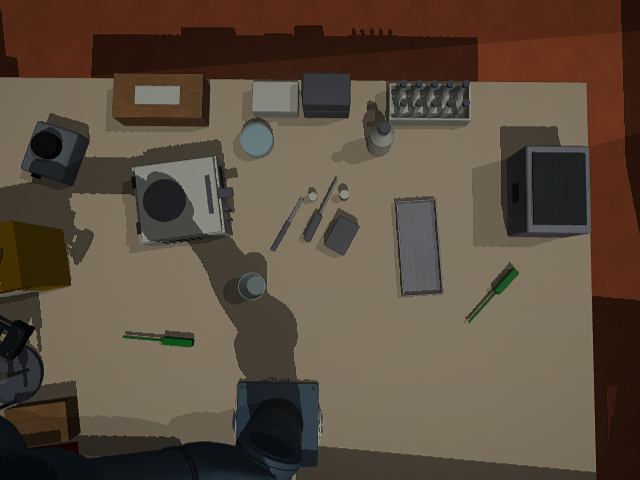

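The top view shows the centrifuge at (180,200) with its front to the right, and the tray at (418,246). Rod candidates are the grey tool at (318,210), the thin grey tool at (287,223), and green ones at (495,292) and (160,340). The tool at (318,210) fits: it has a thick grey handle beside the box and a shaft between the two jars. The one at (287,223) is the spatula. I'll confirm this in a crop.

Run:
```python
import cv2
a=cv2.imread("pics/top0.png")
# crop A: rod region x255-375,y165-265 (x6.5) 
c=cv2.resize(a[165:265,260:380],None,fx=6,fy=6,interpolation=cv2.INTER_CUBIC)
c=cv2.convertScaleAbs(c,alpha=1.5,beta=10); cv2.imwrite("pics/cropA.png",c)
s=cv2.imread("pics/top0.png")
c=cv2.resize(s[145:255,120:250],None,fx=5,fy=5,interpolation=cv2.INTER_CUBIC)
c=cv2.convertScaleAbs(c,alpha=1.3); cv2.imwrite("pics/cropB.png",c)
```

```text
(no output)
```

View pics/cropA.png

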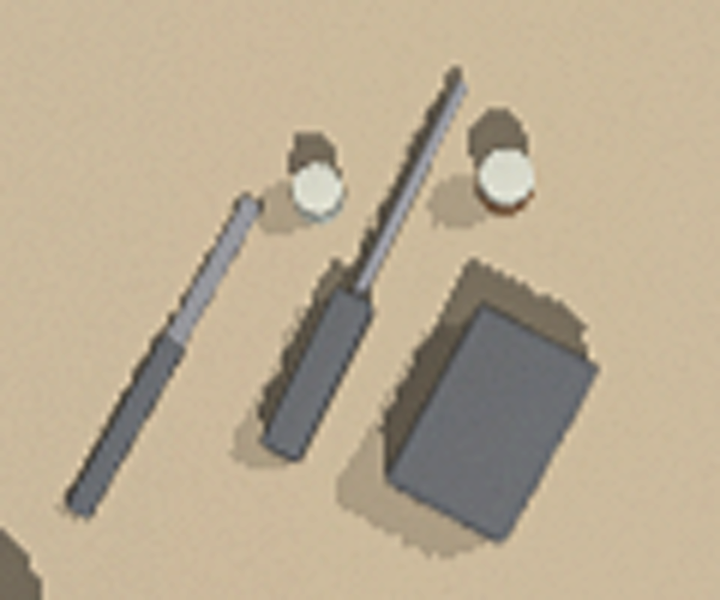

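View pics/cropB.png

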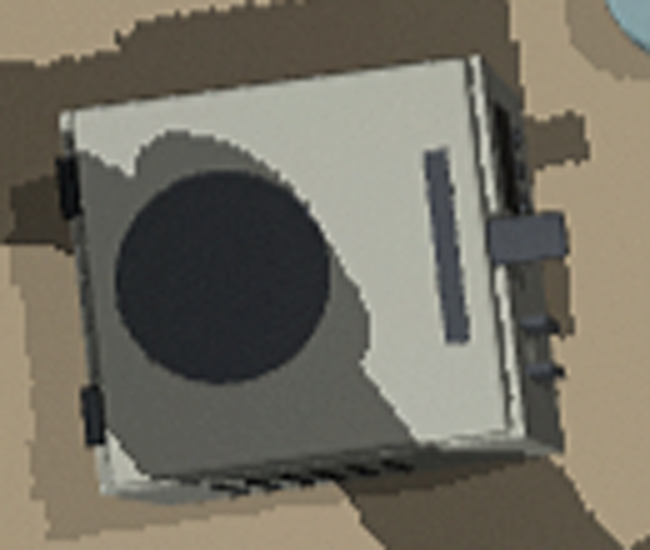

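The crop confirms it: the rod's handle runs (262,438) to (371,308), its shaft ends at (460,85), and the jars sit on either side at (317,190) and (505,178). In crop B the tongue ends at x=566 and the fins are at (540,323) and (547,370). Next I'll fit the poses.

```bash
cat > h.py <<'E'
from plant import *
import numpy as np, cv2
from scipy.spatial.transform import Rotation as Rn
from scipy.optimize import least_squares
def proj(c,P):
    p=np.atleast_2d(P)@c["R"].T+c["t"]; p=p@c["intrinsics"].T; return p[:,:2]/p[:,2:]
def unproj(c,uv,z):
    d=c["R"].T@np.linalg.inv(c["intrinsics"])@np.array([uv[0],uv[1],1.]); o=-c["R"].T@c["t"]
    return o+d*(z-o[2])/d[2]
def world(p,L): # p=x,y,yaw
    L=np.atleast_2d(L); c,s=np.cos(p[2]),np.sin(p[2])
    return np.c_[p[0]+c*L[:,0]-s*L[:,1],p[1]+s*L[:,0]+c*L[:,1],L[:,2]]
def fit(c,L,uv,p0):
    L=np.array(L)/1000.; uv=np.array(uv,float)
    r=least_squares(lambda p:(proj(c,world(p,L))-uv).ravel(),p0,x_scale=[.1,.1,.3],loss="soft_l1")
    return r.x,np.round(proj(c,world(r.x,L))-uv,1).tolist()
def delta(target_pos,target_R,s=None):
    "turn, shift(mm) in tool axes from measured pose"
    s=s or read_state(); R=Rn.from_rotvec(s["orientation"])
    return np.round((R.inv()*target_R).as_rotvec(),4),np.round(R.inv().apply(np.array(target_pos)-s["tool_pos"])*1000,1)
def down(yaw): # tool z down, tool y axis along world yaw+90 -> tool x along yaw
    return Rn.from_matrix(np.array([[np.cos(yaw),np.sin(yaw),0],[np.sin(yaw),-np.cos(yaw),0],[0,0,-1]]).T)
E
python3 - <<'E'
from h import *
c=get_calibration("top")
A=lambda l:[((u+.5)/6-.5+260,(v+.5)/6-.5+165) for u,v in l]
B=lambda l:[((u+.5)/5-.5+120,(v+.5)/5-.5+145) for u,v in l]
print("rod",fit(c,[(40,10,26),(40,-10,26),(-40,10,26),(-40,-10,26),(150,0,13)],A([(338,290),(371,308),(262,438),(298,460),(460,83)]),[.55,-.1,-.5]))
print("cent",fit(c,[(-124,37.5,77),(-124,62.5,77),(-145,-12,113),(-145,12,113),(-105,-98,114),(-105,98,114)],B([(556,323),(563,372),(566,212),(566,260),(472,60),(516,435)]),[.6,.35,1.6]))
print("tray",fit(c,[(130,55,18),(130,-55,18),(-130,55,18),(-130,-55,18)],[(395,199),(435,197),(402,296),(442,293)],[.5,-.3,0]))
print("box",fit(c,[(46,31,40),(46,-31,40),(-46,31,40),(-46,-31,40)],A([(482,305),(598,370),(387,475),(502,540)]),[.5,-.2,-.5]))
for n,l,z in [("vial",A([(505,177)]),.036),("amp",A([(317,190)]),.03),("bottle",[(381,131)],.17),("beaker",[(252,281)],.085),("spat1",A([(250,205)]),.01),("spat2",A([(80,505)]),.01)]: print(n,unproj(c,l[0],z).round(3))
s=read_state();R=Rn.from_rotvec(s["orientation"]).as_matrix();print(R.round(3),nose_length, "cam",-c["R"].T@c["t"])
w=get_calibration("wrist");print("wristcam in tool",(R.T@(-w["R"].T@w["t"]-s["tool_pos"])).round(3),(w["R"]@R).round(2),w["intrinsics"][0])
E
```

```text
rod (array([ 0.52812258, -0.08596197, -0.43547853]), [[-0.3, -0.8], [0.8, -0.7], [-0.6, 0.9], [0.1, 0.5], [0.1, 0.1]])
cent (array([0.58473323, 0.25641072, 1.72318988]), [[-0.5, 0.1], [-0.7, -0.3], [0.4, 0.2], [1.6, -0.1], [-0.4, -0.1], [0.1, 0.2]])
tray (array([ 0.4807905 , -0.37436744,  0.07372736]), [[-0.1, 0.7], [0.1, 0.3], [-0.4, -0.8], [0.4, -0.2]])
box (array([ 0.50596084, -0.16499303, -0.50120056]), [[0.0, -1.0], [0.9, -0.5], [-1.0, 0.4], [0.0, 1.0]])
vial [ 0.617 -0.17   0.036]
amp [ 0.611 -0.085  0.03 ]
bottle [ 0.752 -0.256  0.17 ]
beaker [0.38  0.065 0.085]
spat1 [ 0.607 -0.053  0.01 ]
spat2 [0.468 0.022 0.01 ]
[[-0.897  0.442 -0.001]
 [ 0.442  0.897 -0.001]
 [-0.    -0.002 -1.   ]] 0.022 cam [ 0.39807635 -0.13735229  1.35537546]
wristcam in tool [ 0.075  0.    -0.125] [[-0.    1.    0.  ]
 [-0.96 -0.   -0.29]
 [-0.29 -0.    0.96]] [409.2963935    0.         319.24074157]
```

Emit:
apply_moves([
  [0,0,0.12,-40,-37,4,88],
  [0,0,0.24,-75,-70,8,88],
  [0,0,0.36,-110,-103,12,88],
  [0,0,0.48,-145,-136,16,88],
  [0,0,0.6,-180,-167,20,88],
  [0,0,0.72,-212,-197,24,88],
  [0,0,0.84,-245,-227,28,88],
  [0,0,0.96,-278,-257,32,80],
  [0,0,1.08,-310,-287,36,60],
  [0,0,1.2,-342,-317,40,50],
  [0,0,1.32,-374,-347,44,40],
  [0,0,1.44,-400,-371,46,40],
])

```text
clock: 1.1
tool_pos: [0.4653, 0.1158, 0.2182]
orientation: [-2.558, -1.823, 0.0]
contact_force: [0.5, -0.3, -0.3]
finger_gap: 0.646
grip_force: 0.0
```

Run:
```python
from h import *
print(delta([.546,-.094,.20],down(-.4355)), read_state()["qpos"].round(2))
```

```text
(array([-2.0000e-04,  1.0000e-04,  1.6737e+00]), array([-172. ,  144.8,   18.1])) [-0.7   0.32  0.44  2.04 -0.19  0.82 -0.49]
```

Emit:
apply_moves([
  [0,0,0.12,-15,12,2,40],
  [0,0,0.24,-30,24,4,40],
  [0,0,0.36,-45,37,5,40],
  [0,0,0.48,-60,50,7,40],
  [0,0,0.6,-75,62,9,40],
  [0,0,0.72,-90,75,11,40],
  [0,0,0.84,-105,87,12,40],
  [0,0,0.96,-120,100,14,40],
  [0,0,1.08,-135,113,15,40],
  [0,0,1.2,-150,126,16,40],
  [0,0,1.32,-162,137,17,40],
  [0,0,1.44,-172,145,18,40],
])

```text
clock: 2.1
tool_pos: [0.5476, -0.0931, 0.2002]
orientation: [3.125, -0.318, 0.0]
contact_force: [0.3, 0.5, 1.2]
finger_gap: 0.452
grip_force: 0.0
```

Emit:
apply_moves([
  [0,0,0.12,0,0,0,40],
  [0,0,0.23,0,0,0,40],
  [0,0,0.23,0,0,0,40],
  [0,0,0.23,0,0,0,40],
])

```text
clock: 2.43
tool_pos: [0.5471, -0.0915, 0.2]
orientation: [3.071, -0.659, -0.001]
contact_force: [0.1, 0.7, -0.7]
finger_gap: 0.455
grip_force: 0.0
```

Run:
```python
from h import *
s=read_state(); c=get_calibration("wrist"); im=snapshot("wrist"); cv2.imwrite("pics/w1.png",im[:,:,::-1])
import pickle; pickle.dump((c,s),open("w1.pkl","wb"))
print(s["tool_pos"],s["orientation"],s["qpos"].round(2),s["clock"])
print(proj(c,world([.5281,-.0860,-.4355],np.array([(40,10,26),(40,-10,26),(-40,10,26),(-40,-10,26),(150,0,13)])/1000)).round(0))
```

```text
[ 0.54711549 -0.09149619  0.20001773] [ 3.07118405e+00 -6.58733520e-01 -1.16178775e-03] [-0.52  0.59  0.84  1.88 -0.54  0.92 -1.42] 2.4333
[[310. 197.]
 [337. 197.]
 [310. 296.]
 [335. 296.]
 [326.  36.]]
```

View pics/w1.png

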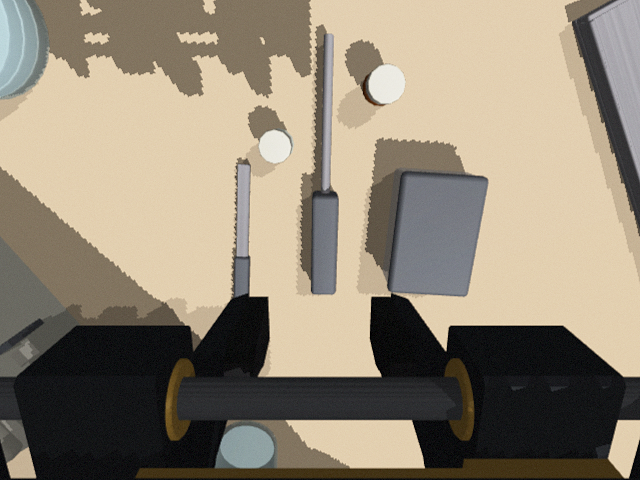

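The wrist view shows the rod's handle top at (313..338,192) and (312..336,294), with the tip at (329,34). The box sits clear to the right.

Run:
```python
from h import *
import pickle; c,s=pickle.load(open("w1.pkl","rb"))
p,r=fit(c,[(40,10,26),(40,-10,26),(-40,10,26),(-40,-10,26),(150,0,13),(42,0,13)],[(313,192),(338,192),(311.5,294),(336.5,294),(329,34),(326,192)],[.528,-.086,-.43])
print(p,r)
g=world(p,[[-.015,0,.027]])[0]
print(g,delta(g,down(p[2])))
```

```text
[ 0.52922176 -0.08826098 -0.43840235] [[-0.5, 2.0], [1.6, 2.4], [-0.1, -0.2], [0.0, 0.2], [-0.1, -1.1], [-0.2, -3.4]]
[ 0.5156403  -0.08189357  0.027     ] (array([0.0002, 0.0004, 0.0162]), array([-32.6,   4.2, 173.2]))
```

Emit:
apply_moves([
  [0,0,0.016,-16,4,10,38],
  [0,0,0.016,-33,4,35,38],
  [0,0,0.016,-33,4,65,38],
  [0,0,0.016,-33,4,95,38],
  [0,0,0.016,-33,4,120,38],
  [0,0,0.016,-33,4,140,38],
  [0,0,0.016,-33,4,155,38],
  [0,0,0.016,-33,4,165,38],
  [0,0,0.016,-33,4,171,38],
  [0,0,0.016,-33,4,173,38],
  [0,0,0.016,-33,4,173,38],
])

```text
clock: 3.4
tool_pos: [0.5159, -0.0817, 0.0276]
orientation: [-3.065, 0.688, -0.001]
contact_force: [-0.0, -0.2, -0.4]
finger_gap: 0.432
grip_force: 0.0
```

Emit:
apply_moves([
  [0,0,0,0,0,0,15],
  [0,0,0,0,0,0,15],
  [0,0,0,0,0,0,15],
  [0,0,0,0,0,0,15],
  [0,0,0,0,0,0,15],
  [0,0,0,0,0,0,15],
], force=45)

```text
clock: 3.9
tool_pos: [0.5162, -0.0817, 0.028]
orientation: [-3.065, 0.688, -0.002]
contact_force: [-1.6, 1.4, 6.7]
finger_gap: 0.221
grip_force: 45.0
```

Emit:
apply_moves([
  [0,0,0,0,0,-5,15],
  [0,0,0,0,0,-15,15],
  [0,0,0,0,0,-35,15],
  [0,0,0,0,0,-60,15],
  [0,0,0,0,0,-90,15],
  [0,0,0,0,0,-120,15],
  [0,0,-0.1,0,0,-150,15],
  [0,0,-0.22,0,0,-175,15],
  [0,0,-0.34,0,0,-195,15],
  [0,0,-0.46,0,0,-210,15],
  [0,0,-0.58,0,0,-220,15],
  [0,0,-0.7,0,0,-222,15],
])

```text
clock: 4.9
tool_pos: [0.5162, -0.0822, 0.2519]
orientation: [3.114, 0.412, 0.005]
contact_force: [-0.7, 0.3, -1.5]
finger_gap: 0.224
grip_force: 45.0
```

Run:
```python
from h import *
P=[0.58473323, 0.25641072, 1.72318988]
g=world(P,[[-.22,.05,.25]])[0]; s=read_state()
print(g,delta(g,down(P[2])),s["qpos"].round(2),s["finger_gap"],s["grip_force"],s["contact_force"])
```

```text
[0.56870967 0.03137018 0.25      ] (array([ 0.003 , -0.002 , -1.4602]), array([ 80.2, -96. ,   2.1])) [-0.51  0.4   0.74  1.92 -0.33  0.94 -0.92] 0.22372665245025067 44.998320657759905 [-0.65103793  0.2816777  -1.48514618]
```

Emit:
apply_moves([
  [0,0,-0.12,7,-8,0,15],
  [0,0,-0.24,14,-16,0,15],
  [0,0,-0.36,21,-24,0,15],
  [0,0,-0.48,28,-32,0,15],
  [0,0,-0.6,35,-40,1,15],
  [0,0,-0.72,42,-48,1,15],
  [0,0,-0.84,49,-56,1,15],
  [0,0,-0.96,56,-64,1,15],
  [0,0,-1.08,63,-73,2,15],
  [0,0,-1.2,70,-82,2,15],
  [0,0,-1.32,76,-90,2,15],
  [0,0,-1.44,80,-96,2,15],
])

```text
clock: 5.9
tool_pos: [0.5684, 0.0321, 0.2479]
orientation: [2.068, 2.364, -0.001]
contact_force: [-0.2, 0.1, -1.2]
finger_gap: 0.224
grip_force: 45.0
```

Emit:
apply_moves([
  [0,0,-0.02,0,0,0,15],
  [0,0,-0.02,0,0,0,15],
  [0,0,-0.02,0,0,0,15],
  [0,0,-0.02,0,0,0,15],
])

```text
clock: 6.23
tool_pos: [0.5682, 0.0305, 0.2476]
orientation: [2.056, 2.375, -0.001]
contact_force: [1.1, -0.3, -1.2]
finger_gap: 0.224
grip_force: 45.0
```

Run:
```python
from h import *
s=read_state(); c=get_calibration("wrist"); im=snapshot("wrist"); cv2.imwrite("pics/w2.png",im[:,:,::-1])
import pickle; pickle.dump((c,s),open("w2.pkl","wb"))
print(s["tool_pos"],s["orientation"],s["qpos"].round(2),s["clock"])
P=[0.58473323, 0.25641072, 1.72318988]
print(proj(c,world(P,np.array([(-124,37.5,77),(-124,62.5,77),(-110,37.5,77),(-145,-12,113),(-145,12,113)])/1000)).round(0))
R=Rn.from_rotvec(s["orientation"])
print(proj(c,R.apply(np.array([[.06,0,.015],[.12,0,.015],[.165,0,.015]]))+s["tool_pos"]).round(1))
```

```text
[0.56822428 0.03053316 0.24756014] [ 2.05640483e+00  2.37457187e+00 -8.34518531e-04] [-0.41  0.43  0.36  1.79 -0.18  0.96  0.17] 6.2333
[[336.  84.]
 [299.  85.]
 [336.  62.]
 [420. 116.]
 [381. 116.]]
[[ 317.6  164.7]
 [ 317.3  -40.4]
 [ 317.  -237.7]]
```

View pics/w2.png

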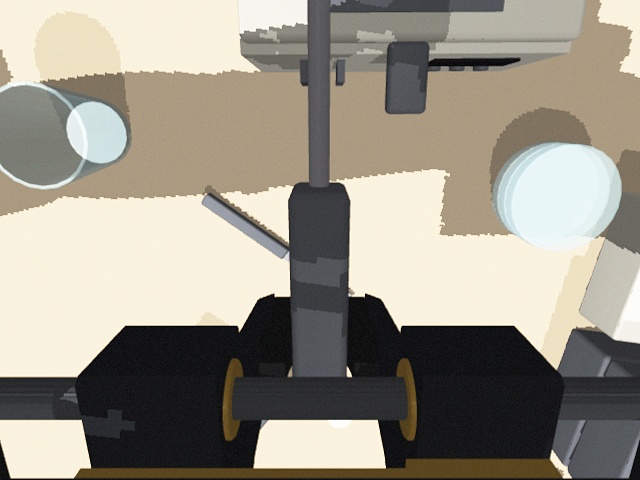

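Here the fins are near (305,72) and (340,71), the tongue end is at (387..427,113), and the shaft lies at u≈318. I'll take an enlarged crop for exact edges.

Run:
```python
import cv2
a=cv2.imread("pics/w2.png")[30:130,290:440]
c=cv2.convertScaleAbs(cv2.resize(a,None,fx=5,fy=5,interpolation=cv2.INTER_CUBIC),alpha=1.7,beta=20); cv2.imwrite("pics/c2.png",c)
```

```text
(no output)
```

View pics/c2.png

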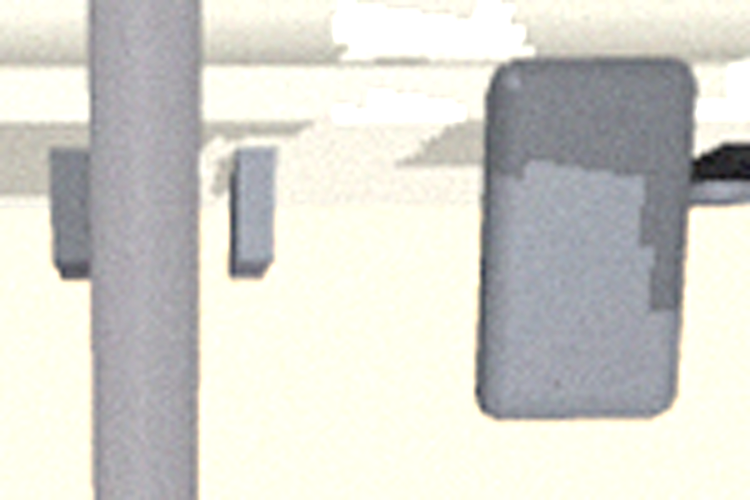

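Run:
```python
from h import *
import pickle; c,s=pickle.load(open("w2.pkl","rb"))
B=lambda l:[((u+.5)/5-.5+290,(v+.5)/5-.5+30) for u,v in l]
p,r=fit(c,[(-124,40,77),(-124,35,77),(-110,40,77),(-110,35,77),(-124,65,77),(-110,65,77),(-143,12,113),(-143,-12,113),(-110,12,113),(-110,-12,113)],
 B([(236,262),(272,262),(240,148),(276,148),(57,262),(50,148),(479,400),(677,400),(486,100),(694,100)]),[.585,.256,1.723])
print(p,r)
S=world(p,[[-.11,.05,.06]])[0]; d=np.array([np.cos(p[2]),np.sin(p[2]),0]); print(S)
R=Rn.from_rotvec(s["orientation"]).as_matrix(); print("yaw tool",np.arctan2(R[1,0],R[0,0]), "tilt", R[2,0],R[2,1])
rel=R.T@(S-s["tool_pos"]); print("slot in tool",rel)
```

```text
[0.58721015 0.25848383 1.72318906] [[0.0, -0.3], [0.2, -0.4], [-0.7, -0.1], [-0.4, -0.2], [-1.2, 0.0], [-0.3, 0.3], [0.1, 0.3], [0.3, -0.1], [0.9, 0.5], [0.7, 0.1]]
[0.55448801 0.14216848 0.06      ]
yaw tool 1.7141606649614145 tilt -0.0006138937293569807 -0.00017124049531838835
slot in tool [0.11256772 0.00238652 0.18749066]
```

Run:
```python
from h import *
import pickle; c,s=pickle.load(open("w2.pkl","rb"))
im=cv2.imread("pics/w2.png").astype(float)
R=Rn.from_rotvec(s["orientation"]).as_matrix()
pts=[]
for v in list(range(88,180,4)):
    row=cv2.GaussianBlur(im,(1,5),0)[v,295:345].mean(1); g=np.gradient(row); l=np.argmin(g[:25]);r=25+np.argmax(g[25:])
    f=lambda i:i+0.5*(abs(g[i-1])-abs(g[i+1]))/(abs(g[i-1])+abs(g[i+1])-2*abs(g[i]))
    u=295+(f(l)+f(r))/2; X=R.T@(unproj(c,(u,v),s["tool_pos"][2]-.015)-s["tool_pos"]); pts.append((u,v,X[0]*1e3,X[1]*1e3,r-l))
pts=np.array(pts); print(pts[::3].round(2)); print(np.polyfit(pts[:,2],pts[:,3],1))
```

```text
[[318.49  88.    84.36   0.33  23.  ]
 [318.58 100.    80.71   0.35  22.  ]
 [318.51 112.    77.01   0.32  21.  ]
 [318.51 124.    73.24   0.32  21.  ]
 [318.64 136.    69.42   0.36  21.  ]
 [318.65 148.    65.53   0.36  21.  ]
 [318.68 160.    61.57   0.37  21.  ]
 [318.68 172.    57.54   0.37  21.  ]]
[-0.00162765  0.46652705]
```

```bash
cat >> h.py <<'E'
P=np.array([0.58721015,0.25848383,1.72318906])
def slotTCP(tip_before,z=.075): # TCP with rod tip this far (m) before face, lateral 0.3mm fix (tool +y = local -y)
    return world(P,[[-.11-.165-tip_before,.05+.0003,z]])[0]
E
python3 - <<'E'
from h import *
g=slotTCP(.04); print(g,delta(g,down(P[2])))
E
```

```text
[ 0.58531122 -0.06050125  0.075     ] (array([-0.0001,  0.0005, -0.0083]), array([-92.6,   3.8, 172.5]))
```

Emit:
apply_moves([
  [0,0,-0.008,-25,1,5,15],
  [0,0,-0.008,-55,2,15,15],
  [0,0,-0.008,-80,3,35,15],
  [0,0,-0.008,-92,4,60,15],
  [0,0,-0.008,-92,4,90,15],
  [0,0,-0.008,-92,4,120,15],
  [0,0,-0.008,-92,4,145,15],
  [0,0,-0.008,-92,4,160,15],
  [0,0,-0.008,-92,4,169,15],
  [0,0,-0.008,-92,4,172,15],
  [0,0,-0.008,-92,4,172,15],
  [0,0,-0.008,-92,4,172,15],
])

```text
clock: 7.28
tool_pos: [0.5867, -0.0591, 0.0764]
orientation: [2.042, 2.385, 0.001]
contact_force: [0.5, 0.2, -1.2]
finger_gap: 0.223
grip_force: 45.0
```

Run:
```python
from h import *
s=read_state(); print(delta(slotTCP(.04),down(P[2]),s),s["qpos"].round(2),s["contact_force"].round(1))
c=get_calibration("top"); im=snapshot("top")
t=world(P,np.array([(-150,50,60),(-124,50,60)])/1e3); print(proj(c,t).round(1))
u=cv2.resize(im[150:270,190:330],None,fx=5,fy=5,interpolation=cv2.INTER_CUBIC); cv2.imwrite("pics/t2.png",cv2.convertScaleAbs(u[:,:,::-1],alpha=1.5))
```

```text
(array([0.0015, 0.0005, 0.0021]), array([-1.1, -1.6,  1.4])) [-0.18  0.7   0.28  1.82 -0.3   0.65  0.43] [ 0.5  0.2 -1.2]
[[241.2 212.5]
 [231.5 213.8]]
```

View pics/t2.png

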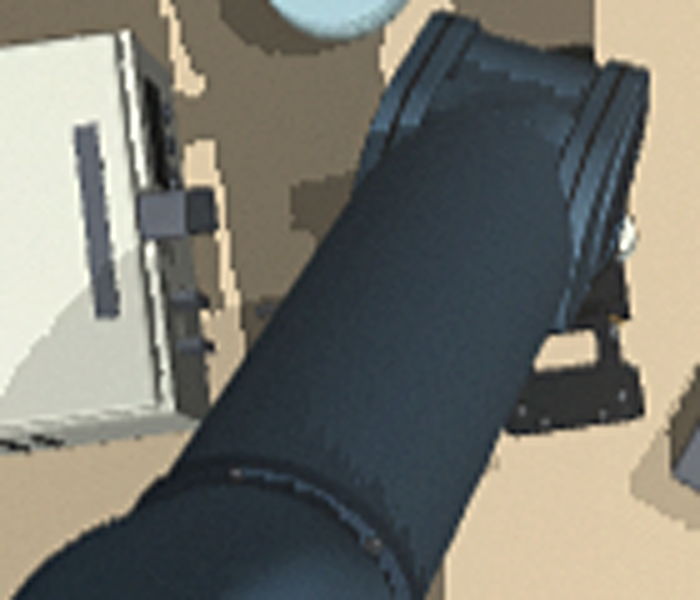

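The arm hides the tip in the top view, but the fins at about (190,300) and (195,345) in the crop are undisturbed. I'll correct the residual and then advance while watching the force.

Emit:
apply_moves([
  [0,0,0.002,0,-1.6,1.4,15],
  [0,0,0.002,0,-1.6,1.4,15],
  [0,0,0.002,0,-1.6,1.4,15],
])

```text
clock: 7.58
tool_pos: [0.5845, -0.0591, 0.0745]
orientation: [2.045, 2.384, 0.001]
contact_force: [-0.8, -0.8, -1.4]
finger_gap: 0.22
grip_force: 45.0
```

Run:
```python
from h import *
s=read_state(); print(delta(slotTCP(.04),down(P[2]),s),s["contact_force"].round(1))
```

```text
(array([0.0007, 0.0001, 0.0006]), array([-1.5,  0.6, -0.5])) [-0.8 -0.8 -1.4]
```

Emit:
apply_moves([
  [0,0,0,6,0.4,0,15],
  [0,0,0,14,0.4,0,15],
  [0,0,0,20,0.4,0,15],
  [0,0,0,26,0.4,0,15],
  [0,0,0,31,0.4,0,15],
  [0,0,0,35,0.4,0,15],
  [0,0,0,38,0.4,0,15],
  [0,0,0,41,0.4,0,15],
  [0,0,0,44,0.4,0,15],
  [0,0,0,47,0.4,0,15],
  [0,0,0,50,0.4,0,15],
  [0,0,0,52,0.4,0,15],
])

```text
clock: 8.58
tool_pos: [0.5768, -0.0073, 0.074]
orientation: [-2.045, -2.385, -0.0]
contact_force: [0.2, 0.3, -0.4]
finger_gap: 0.222
grip_force: 45.0
```

Run:
```python
from h import *
s=read_state(); print(delta(slotTCP(0),down(P[2]),s),s["contact_force"].round(1),s["torque"].round(2))
```

```text
(array([ 0.    , -0.0001,  0.0007]), array([-13.8,   0.3,  -1. ])) [ 0.2  0.3 -0.4] [-0.11  0.06  0.03]
```

Emit:
apply_moves([
  [0,0,0,5,0.3,0,15],
  [0,0,0,10,0.3,0,15],
  [0,0,0,14,0.3,0,15],
  [0,0,0,17,0.3,0,15],
  [0,0,0,20,0.3,0,15],
  [0,0,0,22,0.3,0,15],
  [0,0,0,24,0.3,0,15],
  [0,0,0,26,0.3,0,15],
  [0,0,0,28,0.3,0,15],
  [0,0,0,29,0.3,0,15],
  [0,0,0,30,0.3,0,15],
  [0,0,0,30,0.3,0,15],
])

```text
clock: 9.58
tool_pos: [0.5728, 0.0207, 0.0741]
orientation: [2.045, 2.383, -0.001]
contact_force: [0.1, -5.3, -0.5]
finger_gap: 0.22
grip_force: 45.0
```

Run:
```python
from h import *
s=read_state(); print(delta(slotTCP(0),down(P[2]),s),s["contact_force"].round(1),s["torque"].round(2),s["qpos"].round(2))
im=snapshot("scene"); cv2.imwrite("pics/s2.png",cv2.convertScaleAbs(cv2.resize(im[200:440,220:520],None,fx=2,fy=2),alpha=1.3)[:,:,::-1])
```

```text
(array([ 0.0003,  0.0015, -0.0004]), array([-42.2,   0.1,  -0.8])) [ 0.1 -5.3 -0.5] [-1.07 -0.08  0.04] [-0.33  0.69  0.29  1.87 -0.31  0.63  0.3 ]
```

View pics/s2.png

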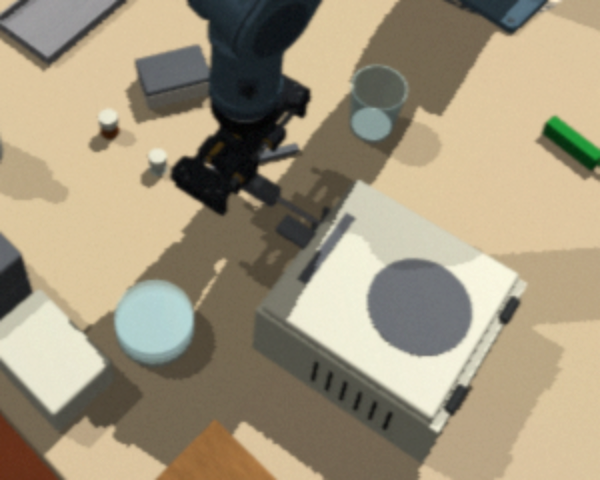

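The lid is still shut and the push force is 5.3 N, so a few more mm are needed. From now on I'll check the lid by image difference.

Emit:
apply_moves([
  [0,0,0,1,0,0,15],
  [0,0,0,2,0,0,15],
  [0,0,0,2.5,0,0,15],
  [0,0,0,3,0,0,15],
  [0,0,0,3,0,0,15],
])

```text
clock: 10.05
tool_pos: [0.5724, 0.0231, 0.0741]
orientation: [2.046, 2.382, -0.002]
contact_force: [1.3, -6.5, 0.5]
finger_gap: 0.221
grip_force: 45.0
```

```bash
cat >> h.py <<'E'
def lidcheck(ref="pics/scene0.png"):
    im=snapshot("scene")[:,:,::-1]; d=np.abs(im.astype(int)-cv2.imread(ref)).sum(2)>60
    r=d[290:420,400:480]; return r.mean(),im
E
python3 - <<'E'
from h import *
s=read_state(); print(delta(slotTCP(0),down(P[2]),s),s["contact_force"].round(1))
f,im=lidcheck(); print(f); cv2.imwrite("pics/s3.png",im)
E
```

```text
(array([ 0.0004,  0.0021, -0.0008]), array([-44.6,   0.2,  -0.8])) [ 1.3 -6.5  0.5]
0.531826923076923
```

```bash
cat >> h.py <<'E'
def lidpt(L,th): # L local pts (m) with lid shut -> world at angle th; hinge x=.1,z=.1
    L=np.atleast_2d(L); x=L[:,0]-.1; z=L[:,2]-.1; c,s=np.cos(th),np.sin(th)
    return world(P,np.c_[.1+x*c+z*s,L[:,1],.1-x*s+z*c])
E
python3 - <<'E'
from h import *
c=get_calibration("scene")
for n in ["scene0","s3"]:
    g=cv2.imread(f"pics/{n}.png"); h=cv2.GaussianBlur(g,(3,3),0).max(2)
    k,l,st,ce=cv2.connectedComponentsWithStats((h<60).astype(np.uint8))
    for i in range(1,k):
        if st[i,4]>300 and 330<ce[i][0]<520 and 200<ce[i][1]<420: print(n,ce[i].round(1),st[i])
corn=np.array([(-105,-98,114),(-105,98,114),(-145,0,108)])/1e3
for th in [0,.3,.45,.6]: print(th,proj(c,lidpt(corn,th)).round(0).tolist())
cc=unproj(c,(430,353),.114); v=cc[:2]-P[:2]; a=-P[2]; L=[v[0]*np.cos(a)-v[1]*np.sin(a),v[0]*np.sin(a)+v[1]*np.cos(a),.114]; print(L)
for th in [0,.3,.45,.6]: print(th,proj(c,lidpt([L],th)).round(0).tolist())
E
```

```text
scene0 [424.2 270.5] [404 255  36  28 496]
scene0 [429.6 353.2] [ 405  329   51   49 1986]
scene0 [411.6 404.5] [ 348  358  122   89 2398]
0 [[351.0, 353.0], [399.0, 288.0], [360.0, 311.0]]
0.3 [[357.0, 343.0], [407.0, 277.0], [367.0, 298.0]]
0.45 [[364.0, 341.0], [414.0, 273.0], [374.0, 293.0]]
0.6 [[372.0, 340.0], [423.0, 270.0], [384.0, 290.0]]
[np.float64(0.030871885665336028), np.float64(0.00010604484734367745), 0.114]
0 [[430.0, 353.0]]
0.3 [[435.0, 351.0]]
0.45 [[438.0, 350.0]]
0.6 [[442.0, 351.0]]
```

Run:
```python
from h import *
g=cv2.imread("pics/s3.png"); g0=cv2.imread("pics/scene0.png")
for v in (335,350,360): print(v,g[v,390:480:4].max(1).tolist(),"\n  ",g0[v,390:480:4].max(1).tolist())
for n,a in (("0",g0),("3",g)):
    h=a.max(2)[315:395,385:480]; t,m=cv2.threshold(h,0,255,cv2.THRESH_OTSU+cv2.THRESH_BINARY_INV)
    k,l,st,ce=cv2.connectedComponentsWithStats(m)
    print(n,t,[(ce[i]+[385,315],st[i,2:]) for i in range(1,k) if st[i,4]>300])
```

```text
335 [178, 179, 178, 179, 177, 161, 84, 83, 84, 81, 85, 83, 83, 84, 82, 159, 172, 176, 176, 176, 175, 175, 152] 
   [166, 167, 168, 168, 87, 53, 34, 34, 36, 36, 35, 35, 37, 37, 80, 82, 85, 81, 84, 83, 84, 171, 153]
350 [178, 178, 176, 178, 172, 82, 85, 83, 82, 81, 83, 82, 79, 82, 80, 79, 83, 157, 175, 174, 176, 55, 49] 
   [168, 168, 168, 163, 36, 37, 33, 35, 35, 37, 35, 36, 35, 36, 35, 37, 42, 84, 81, 82, 79, 64, 45]
360 [176, 178, 177, 176, 176, 139, 82, 83, 82, 79, 82, 81, 82, 81, 83, 81, 80, 148, 175, 159, 62, 66, 142] 
   [167, 170, 168, 167, 45, 34, 36, 35, 35, 36, 35, 34, 36, 33, 35, 35, 36, 84, 82, 59, 48, 58, 134]
0 106.0 [(array([438.01033476, 352.69669737]), array([  76,   80, 4451], dtype=int32))]
3 123.0 [(array([432.58530572, 351.43343195]), array([  50,   52, 2028], dtype=int32)), (array([395.69662921, 385.66292135]), array([ 33,  26, 445], dtype=int32))]
```

Emit:
apply_moves([
  [0,0,0,0,0,0,15],
  [0,0,0,0,0,0,15],
  [0,0,0,0,0,0,15],
  [0,0,0,0,0,0,15],
  [0,0,0,0,0,0,15],
  [0,0,0,0,0,0,15],
])

```text
clock: 10.6
tool_pos: [0.5724, 0.0229, 0.0741]
orientation: [2.046, 2.382, -0.002]
contact_force: [0.4, -6.3, -0.9]
finger_gap: 0.215
grip_force: 45.0
```

```bash
cat >> h.py <<'E'
def disc(im):
    h=im.max(2)[315:395,385:490]; t,m=cv2.threshold(h,123,255,cv2.THRESH_BINARY_INV)
    k,l,st,ce=cv2.connectedComponentsWithStats(m); return [(ce[i]+[385,315]).round(1).tolist()+st[i,2:].tolist() for i in range(1,k) if st[i,4]>300]
E
python3 - <<'E'
from h import *
im=snapshot("scene"); print(disc(im), read_state()["contact_force"]); cv2.imwrite("pics/s4.png",im[:,:,::-1])
E
```

```text
[[436.4, 350.7, 48, 54, 2006], [396.7, 383.2, 36, 33, 620]] [ 1.00694332 -6.6055317  -0.98008474]
```

The disc centroid moved from (430,353) to (436,351), so the lid is ajar at about 0.37 rad. Withdrawing the rod straight back.

Emit:
apply_moves([
  [0,0,0,-4,0,0,15],
  [0,0,0,-10,0,0,15],
  [0,0,0,-17,0,0,15],
  [0,0,0,-25,0,0,15],
  [0,0,0,-33,0,0,15],
  [0,0,0,-42,0,0,15],
  [0,0,0,-51,0,0,15],
  [0,0,0,-60,0,0,15],
  [0,0,0,-70,0,0,15],
  [0,0,0,-80,0,0,15],
  [0,0,0,-86,0,0,15],
  [0,0,0,-88,0,0,15],
])

```text
clock: 11.65
tool_pos: [0.5857, -0.064, 0.0741]
orientation: [2.047, 2.382, -0.001]
contact_force: [-0.4, -0.6, -0.1]
finger_gap: 0.223
grip_force: 45.0
```

Run:
```python
from h import *
T=[0.4807905,-0.37436744,0.07372736]
g=world(T,[[-.07,0,.03]])[0]
print(g,delta([g[0],g[1],.20],down(T[2])),read_state()["qpos"].round(2))
print(disc(snapshot("scene")))
```

```text
[ 0.41098066 -0.37952368  0.03      ] (array([8.0000e-04, 5.0000e-04, 1.6481e+00]), array([-285.8, -220.1, -125.7])) [-0.17  0.71  0.28  1.82 -0.3   0.65  0.43]
[[438.4, 350.7, 46, 55, 1973], [397.1, 382.0, 38, 37, 709]]
```

Emit:
apply_moves([
  [0,0,0,0,0,-20,15],
  [0,0,0,-5,-4,-50,15],
  [0,0,0,-15,-12,-85,15],
  [0,0,0.1,-35,-27,-115,15],
  [0,0,0.22,-60,-45,-135,15],
  [0,0,0.34,-85,-65,-145,15],
  [0,0,0.46,-110,-85,-145,15],
  [0,0,0.58,-135,-105,-145,15],
  [0,0,0.7,-160,-125,-145,15],
  [0,0,0.82,-185,-145,-145,15],
  [0,0,0.94,-210,-165,-145,15],
  [0,0,1.06,-235,-182,-145,15],
])

```text
clock: 12.7
tool_pos: [0.4404, -0.3226, 0.2191]
orientation: [-2.972, -1.016, -0.001]
contact_force: [0.2, -0.1, -0.9]
finger_gap: 0.221
grip_force: 45.0
```

Run:
```python
from h import *
print(delta([.411,-.3795,.12],down(.0737)),read_state()["qpos"].round(2))
```

```text
(array([-6.000e-04, -4.000e-04,  5.848e-01]), array([-58.2,  27.1,  99. ])) [ 0.04  0.48  0.67  1.88 -0.38  0.9  -0.02]
```

Emit:
apply_moves([
  [0,0,0.12,-12,6,15,15],
  [0,0,0.24,-24,11,35,15],
  [0,0,0.36,-36,17,60,15],
  [0,0,0.48,-48,22,80,15],
  [0,0,0.58,-56,26,95,15],
  [0,0,0.585,-58,27,99,15],
  [0,0,0.585,-58,27,99,15],
  [0,0,0.585,-58,27,99,15],
])

```text
clock: 13.37
tool_pos: [0.4131, -0.3785, 0.1204]
orientation: [-3.139, -0.13, -0.001]
contact_force: [0.1, -1.0, -0.5]
finger_gap: 0.223
grip_force: 45.0
```

Run:
```python
from h import *
print(delta([.411,-.3795,.034],down(.0737)),read_state()["qpos"].round(2))
```

```text
(array([-0.0003, -0.0006,  0.0088]), array([-2.3,  0.8, 86.4])) [ 0.15  0.69  0.7   1.91 -0.63  0.77 -0.28]
```

Emit:
apply_moves([
  [0,0,0.009,-2,1,20,15],
  [0,0,0.009,-2,1,40,15],
  [0,0,0.009,-2,1,58,15],
  [0,0,0.009,-2,1,70,15],
  [0,0,0.009,-2,1,78,15],
  [0,0,0.009,-2,1,83,15],
  [0,0,0.009,-2,1,86,15],
  [0,0,0.009,-2,1,87,15],
  [0,0,0.009,-2,1,87,15],
])

```text
clock: 14.12
tool_pos: [0.4108, -0.3804, 0.0335]
orientation: [3.139, 0.11, 0.001]
contact_force: [-0.1, -0.2, -0.7]
finger_gap: 0.222
grip_force: 45.0
```

Emit:
apply_moves([
  [0,0,0,0,0,0,26],
  [0,0,0,0,0,0,36],
  [0,0,0,0,0,0,40],
  [0,0,0,0,0,0,40],
  [0,0,0,0,0,-10,40],
  [0,0,0,0,0,-30,40],
  [0,0,0,0,0,-60,40],
  [0,0,0,0,0,-95,40],
  [0,0,0,0,0,-130,40],
  [0,0,0,0,0,-165,30],
  [0,0,0,0,0,-190,20],
  [0,0,0,0,0,-200,10],
])

```text
clock: 15.12
tool_pos: [0.4112, -0.3816, 0.2373]
orientation: [3.136, 0.108, 0.007]
contact_force: [0.3, -0.8, 1.2]
finger_gap: 0.248
grip_force: 0.0
```

Run:
```python
from h import *
c=get_calibration("wrist"); s=read_state(); im=snapshot("wrist"); 
sc=snapshot("scene"); print(disc(sc)); cv2.imwrite("pics/s5.png",sc[:,:,::-1]); cv2.imwrite("pics/w5.png",im[:,:,::-1])
# shaft/handle of rod expected positions
T=[0.4807905,-0.37436744,0.07372736]
rod=world([*world(T,[[-.055,0,0]])[0][:2],T[2]],np.array([(40,10,30),(40,-10,30),(-40,0,30),(150,0,17)])/1e3)
print(proj(c,rod).round(0).tolist(), proj(get_calibration("scene"),rod).round(0).tolist())
print(s["qpos"].round(2),s["tool_pos"])
# tongue geometry
for th in [.4,.5,1.0,1.45]: print(th,lidpt([[-.145,0,.103]],th).round(3),lidpt([[-.133,0,.103]],th).round(3))
```

```text
[[439.0, 350.9, 46, 55, 1988], [397.2, 381.3, 38, 39, 757]]
[[302.0, 147.0], [328.0, 147.0], [316.0, 244.0], [314.0, -5.0]] [[268.0, 189.0], [263.0, 186.0], [285.0, 172.0], [239.0, 212.0]]
[ 0.05  0.53  0.85  1.84 -0.48  0.98 -0.4 ] [ 0.41124334 -0.3816281   0.23728722]
0.4 [[0.606 0.135 0.198]] [[0.604 0.146 0.193]]
0.5 [[0.604 0.146 0.22 ]] [[0.603 0.157 0.214]]
1.0 [[0.592 0.229 0.308]] [[0.591 0.235 0.298]]
1.45 [[0.576 0.331 0.344]] [[0.576 0.333 0.332]]
```

```bash
cat >> h.py <<'E'
AL=np.pi/4
RT=down(P[2])*Rn.from_euler("y",AL)
def lidTCP(th,back=0.,low=0.):
    d=np.array([np.cos(P[2]),np.sin(P[2]),0]); X=RT.as_matrix()[:,0]; Z=RT.as_matrix()[:,2]
    if th<AL: C=lidpt([[-.145,0,.103]],th)[0]+.015*Z
    else: C=lidpt([[-.130,0,.103]],th)[0]
    return C-.022*Z-.009*X-back*d-np.array([0,0,low])
E
python3 - <<'E'
from h import *
a=lidTCP(.4,.09,.012); print(a,lidTCP(.4,0,.012),lidTCP(1.45)); print(delta(a,down(P[2])),delta(a,RT))
E
```

```text
[0.62148821 0.03529536 0.18475646] [0.60782589 0.12425232 0.18475646] [0.57911261 0.31120782 0.33787788]
(array([ 4.1000e-03, -8.0000e-04, -1.6533e+00]), array([ 238.7, -400.5,   50.1])) (array([ 0.6497,  0.5938, -1.5575]), array([ 238.7, -400.5,   50.1]))
```

Emit:
apply_moves([
  [0,0,-0.12,15,-25,0,0],
  [0,0,-0.24,35,-58,0,0],
  [0,0,-0.36,55,-92,0,0],
  [0,0,-0.48,75,-126,0,0],
  [0,0,-0.6,95,-160,0,0],
  [0,0,-0.72,115,-193,0,0],
  [0,0,-0.84,135,-226,0,0],
  [0,0,-0.96,155,-260,0,0],
  [0,0,-1.08,175,-293,0,0],
  [0,0,-1.2,195,-325,0,0],
  [0,0,-1.32,210,-350,0,0],
  [0,0,-1.44,220,-368,0,0],
])

```text
clock: 16.22
tool_pos: [0.6042, 0.0066, 0.2307]
orientation: [-2.275, -2.162, 0.002]
contact_force: [0.4, 0.3, 0.0]
finger_gap: 0.004
grip_force: 0.0
```

Run:
```python
from h import *
s=read_state();print(delta(lidTCP(.4,.09,.012),RT),s["qpos"].round(2),s["finger_gap"])
```

```text
(array([ 0.0771,  0.781 , -0.194 ]), array([29.5, 15.9, 45.9])) [-0.4   0.52  0.43  1.71 -0.26  0.97  0.08] 0.003679612454993768
```

Emit:
apply_moves([
  [0.01,0.1,-0.02,3,2,5,0],
  [0.02,0.2,-0.05,8,4,12,0],
  [0.03,0.3,-0.07,11,6,18,0],
  [0.04,0.4,-0.1,15,8,24,0],
  [0.05,0.5,-0.12,19,10,30,0],
  [0.06,0.6,-0.15,23,12,36,0],
  [0.07,0.7,-0.17,26,14,41,0],
  [0.077,0.781,-0.194,29.5,16,46,0],
  [0.077,0.781,-0.194,29.5,16,46,0],
  [0.077,0.781,-0.194,29.5,16,46,0],
])

```text
clock: 17.05
tool_pos: [0.6209, 0.0302, 0.1845]
orientation: [-1.619, -1.862, -0.667]
contact_force: [0.3, 0.1, 0.0]
finger_gap: 0.004
grip_force: 0.0
```

Run:
```python
from h import *
s=read_state();print(delta(lidTCP(.4,.0,.012),RT),s["qpos"].round(2))
for th in [.4,.5,.6,.7,.785,.9,1.0,1.1,1.2,1.3,1.4,1.45]: print(th,delta(lidTCP(th),RT,s)[1])
print(disc(snapshot("scene")))
```

```text
(array([ 0.0073,  0.0017, -0.01  ]), array([67.5,  0.2, 66.8])) [ 0.16  0.78  0.07  1.56 -0.81  1.28  0.8 ]
0.4 [76.   0.1 58.3]
0.5 [99.2 -0.  50.5]
0.6 [123.1  -0.2  45.1]
0.7 [147.4  -0.5  42. ]
0.785 [168.2  -0.7  41.3]
0.9 [194.5  -0.9  43.2]
1.0 [217.2  -1.2  47.2]
1.1 [239.3  -1.5  53.4]
1.2 [260.7  -1.7  61.9]
1.3 [281.1  -2.   72.4]
1.4 [300.4  -2.3  84.9]
1.45 [309.6  -2.5  91.9]
[[438.9, 350.9, 45, 55, 1961], [397.3, 381.7, 38, 38, 741]]
```

Emit:
apply_moves([
  [0.007,0,-0.01,12,0,12,0],
  [0.007,0,-0.01,28,0,28,0],
  [0.007,0,-0.01,45,0,45,0],
  [0.007,0,-0.01,58,0,58,0],
  [0.007,0,-0.01,67,0,66,0],
  [0.007,0,-0.01,76,0,59,0],
  [0.007,0,-0.01,87,0,55,0],
  [0.007,0,-0.01,99,0,51,0],
  [0.007,0,-0.01,111,0,48,0],
  [0.007,0,-0.01,123,0,45,0],
])

```text
clock: 17.93
tool_pos: [0.6056, 0.1479, 0.2435]
orientation: [-1.605, -1.876, -0.669]
contact_force: [0.3, -0.0, -1.9]
finger_gap: 0.005
grip_force: 0.2
```

Run:
```python
from h import *
s=read_state();print(s["qpos"].round(2),delta(lidTCP(.6),RT,s),s["contact_force"].round(1))
for th in [.65,.7,.75,.785,.85,.9,.95,1.0,1.05,1.1,1.15,1.2]: print(th,delta(lidTCP(th),RT,s)[1])
print(disc(snapshot("scene")))
```

```text
[ 0.02  0.64  0.02  1.64 -0.86  1.2   0.66] (array([0.004 , 0.0029, 0.0047]), array([-2.7, -1.4,  3.1])) [ 0.3 -0.  -1.9]
0.65 [ 9.4 -1.3  1.2]
0.7 [21.6 -1.3 -0. ]
0.75 [33.8 -1.2 -0.6]
0.785 [42.4 -1.2 -0.7]
0.85 [57.3 -1.1 -0.1]
0.9 [68.8 -1.   1.1]
0.95 [80.1 -1.   2.8]
1.0 [91.4 -0.9  5.1]
1.05 [102.6  -0.9   7.9]
1.1 [113.5  -0.9  11.3]
1.15 [124.3  -0.8  15.2]
1.2 [134.9  -0.8  19.7]
[[441.2, 351.1, 44, 55, 1906], [397.8, 379.9, 39, 43, 872]]
```

Emit:
apply_moves([
  [0,0,0,9,-1,1,0],
  [0,0,0,21,-1,0,0],
  [0,0,0,33,-1,0,0],
  [0,0,0,42,-1,0,0],
  [0,0,0,56,-1,0,0],
  [0,0,0,68,-1,1,0],
  [0,0,0,80,-1,3,0],
  [0,0,0,91,-1,5,0],
  [0,0,0,102,-1,8,0],
  [0,0,0,113,-1,11,0],
  [0,0,0,124,-1,15,0],
  [0,0,0,132,-1,18,0],
])

```text
clock: 18.98
tool_pos: [0.5869, 0.2548, 0.323]
orientation: [-1.602, -1.876, -0.668]
contact_force: [0.3, -0.1, -0.9]
finger_gap: 0.006
grip_force: 0.2
```

Run:
```python
from h import *
s=read_state();print(s["qpos"].round(2),delta(lidTCP(1.18),RT,s),s["contact_force"].round(1))
for th in [1.2,1.25,1.3,1.35,1.4,1.45,1.5]: print(th,delta(lidTCP(th),RT,s)[1])
```

```text
[-0.13  0.51 -0.01  1.64 -0.87  1.17  0.45] (array([0.0015, 0.0014, 0.0058]), array([-2.3,  0.9, -2.2])) [ 0.3 -0.1 -0.9]
1.2 [ 1.9  0.9 -0.4]
1.25 [12.3  0.9  4.6]
1.3 [22.3  1.  10.2]
1.35 [32.1  1.  16.2]
1.4 [41.6  1.1 22.7]
1.45 [50.8  1.1 29.7]
1.5 [59.6  1.2 37.1]
```

Emit:
apply_moves([
  [0,0,0,6,1,2,0],
  [0,0,0,12,1,5,0],
  [0,0,0,17,1,7,0],
  [0,0,0,22,1,10,0],
  [0,0,0,27,1,13,0],
  [0,0,0,32,1,16,0],
  [0,0,0,37,1,19,0],
  [0,0,0,42,1,23,0],
  [0,0,0,46,1,26,0],
  [0,0,0,48,1,28,0],
])

```text
clock: 19.82
tool_pos: [0.5797, 0.3075, 0.3366]
orientation: [-1.602, -1.876, -0.668]
contact_force: [0.1, 0.3, 0.4]
finger_gap: 0.006
grip_force: 0.1
```

Run:
```python
from h import *
s=read_state();print(s["qpos"].round(2),delta(lidTCP(1.45),RT,s),delta(lidTCP(1.5),RT,s)[1],s["contact_force"].round(1))
im=snapshot("scene")[:,:,::-1]; cv2.imwrite("pics/s6.png",im)
w=snapshot("wrist")[:,:,::-1]
w5=cv2.imread("pics/w5.png"); 
a=cv2.resize(im[170:430,250:500],(500,520)); b=cv2.resize(w5,(300,225)); d=cv2.resize(w,(300,225))
o=np.zeros((520,800,3),np.uint8); o[:,:500]=a; o[:225,500:]=b; o[240:465,500:]=d; cv2.imwrite("pics/combo.png",cv2.convertScaleAbs(o,alpha=1.3))
```

```text
[-0.2   0.5  -0.03  1.64 -0.88  1.13  0.37] (array([0.0016, 0.0016, 0.0057]), array([3.6, 0. , 1.8])) [12.4  0.1  9.2] [0.1 0.3 0.4]
```

Emit:
apply_moves([
  [0,0,0,2,0,1,0],
  [0,0,0,4,0,2,0],
  [0,0,0,6,0,4,0],
  [0,0,0,8,0,5,0],
  [0,0,0,8,0,5,0],
])

```text
clock: 20.33
tool_pos: [0.5786, 0.3155, 0.3382]
orientation: [-1.604, -1.876, -0.667]
contact_force: [0.7, -1.6, -1.3]
finger_gap: 0.006
grip_force: 0.8
```

Run:
```python
from h import *
s=read_state();print(s["contact_force"].round(1),delta(lidTCP(1.5),RT,s)[1])
```

```text
[ 0.7 -1.6 -1.3] [ 5.5 -0.1  4.6]
```

Emit:
apply_moves([
  [0,0,0,2,0,2,0],
  [0,0,0,4,0,3,0],
  [0,0,0,5,0,5,0],
  [0,0,0,5,0,5,0],
  [0,0,0,5,0,5,0],
])

```text
clock: 20.75
tool_pos: [0.5777, 0.3223, 0.3385]
orientation: [-1.604, -1.876, -0.668]
contact_force: [0.3, -3.6, -0.6]
finger_gap: 0.006
grip_force: 2.0
```

Run:
```python
from h import *
s=read_state();print(s["contact_force"].round(1),delta(lidTCP(1.5),RT,s)[1])
im=snapshot("scene")[:,:,::-1]; cv2.imwrite("pics/s7.png",im)
o=cv2.imread("pics/combo.png"); o[:,:500]=cv2.convertScaleAbs(cv2.resize(im[170:430,250:500],(500,520)),alpha=1.3); cv2.imwrite("pics/combo.png",o)
```

```text
[ 0.3 -3.6 -0.6] [ 0.5 -0.2 -0.1]
```

View pics/combo.png

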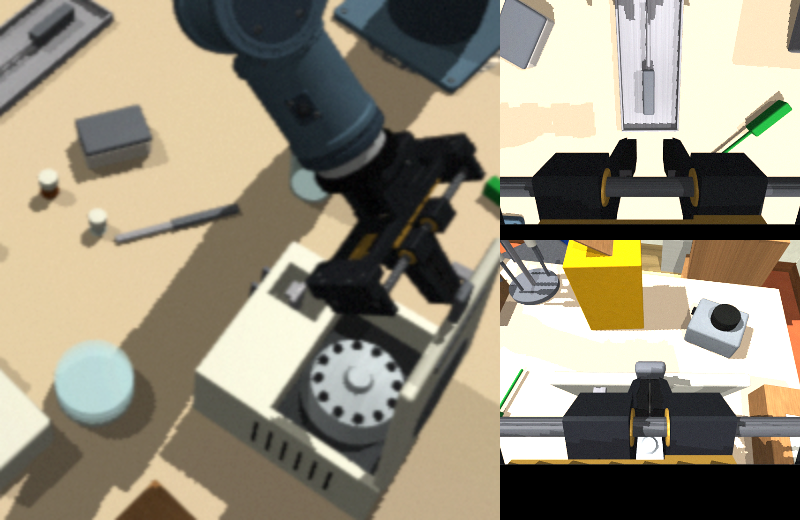

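The composite shows the rod lying in the tray (upper right), the lid up near vertical with the rotor exposed, and the bystanders in place. One more small push will confirm the lid is at its stop.

Emit:
apply_moves([
  [0,0,0,2,0,2,0],
  [0,0,0,4,0,4,0],
  [0,0,0,5,0,5,0],
  [0,0,0,5,0,5,0],
  [0,0,0,5,0,5,0],
])

```text
clock: 21.22
tool_pos: [0.5768, 0.3288, 0.3386]
orientation: [-1.604, -1.876, -0.668]
contact_force: [0.3, -6.6, 1.0]
finger_gap: 0.008
grip_force: 3.2
```

Run:
```python
from h import *
s=read_state();print(s["contact_force"].round(1),s["tool_pos"],s["grip_force"])
a=snapshot("scene")[:,:,::-1]; cv2.imwrite("pics/s8.png",a)
b=cv2.imread("pics/s7.png"); r=(slice(280,420),slice(450,510))
print((np.abs(a.astype(int)-b).sum(2)[r]>60).mean())
g=lambda i:np.float32(cv2.cvtColor(np.ascontiguousarray(i),cv2.COLOR_BGR2GRAY)[350:430,440:500]); print(cv2.phaseCorrelate(g(b),g(a)))
```

```text
[ 0.3 -6.6  1. ] [0.57676202 0.32875815 0.3385683 ] 3.2090479438193142
0.16892857142857143
((0.31382004039905453, 0.11018332458146318), 0.7167175587018331)
```

Force has risen to 6.6 N, so the lid is at its stop. Retreating.

Emit:
apply_moves([
  [0,0,0,-3,0,-3,0],
  [0,0,0,-7,0,-7,0],
  [0,0,0,-12,0,-12,0],
  [0,0,0,-20,0,-20,0],
  [0,0,0,-32,0,-32,0],
  [0,0,0,-47,0,-47,0],
  [0,0,0,-65,0,-65,0],
  [0,0,0,-85,0,-85,0],
  [0,0,0,-105,0,-105,0],
  [0,0,0,-120,0,-120,0],
  [0,0,0,-125,0,-125,0],
  [0,0,0,-125,0,-125,0],
])

```text
clock: 22.27
tool_pos: [0.6044, 0.1519, 0.3386]
orientation: [-1.608, -1.874, -0.669]
contact_force: [0.6, 0.8, 0.4]
finger_gap: 0.007
grip_force: 0.0
```

Run:
```python
from h import *
s=read_state();print(s["contact_force"].round(1))
a=snapshot("scene")[:,:,::-1]; cv2.imwrite("pics/s9.png",a); c=get_calibration("scene")
# lid side/top edges: predicted corners for angles
for th in (1.2,1.3,1.4,1.45): print(th,proj(c,lidpt(np.array([(-145,12,113),(-105,98,114),(-105,-98,114),(-105,-98,100),(-105,98,100)])/1e3,th)).round(0).tolist())
b=cv2.imread("pics/s8.png"); g=lambda i:np.float32(cv2.cvtColor(np.ascontiguousarray(i),cv2.COLOR_BGR2GRAY)[330:430,440:500]); print(cv2.phaseCorrelate(g(b),g(a)))
for v in range(295,365,10):
    r=a[v,440:520].astype(int).sum(1)//3; print(v,r[::3].tolist())
```

```text
[0.6 0.8 0.4]
1.2 [[449.0, 293.0], [474.0, 276.0], [423.0, 353.0], [417.0, 350.0], [467.0, 274.0]]
1.3 [[462.0, 298.0], [484.0, 280.0], [434.0, 358.0], [427.0, 355.0], [477.0, 278.0]]
1.4 [[475.0, 304.0], [494.0, 284.0], [445.0, 364.0], [438.0, 360.0], [487.0, 281.0]]
1.45 [[482.0, 307.0], [500.0, 287.0], [451.0, 367.0], [443.0, 363.0], [492.0, 284.0]]
((-0.09042787297630284, -0.20084045004420403), 0.3828179035186768)
295 [157, 155, 156, 154, 154, 155, 155, 156, 155, 157, 155, 155, 157, 155, 155, 155, 165, 187, 161, 92, 153, 155, 155, 154, 156, 156, 156]
305 [154, 155, 156, 155, 155, 156, 155, 154, 157, 152, 44, 61, 125, 132, 166, 187, 156, 70, 85, 155, 152, 156, 154, 154, 155, 155, 155]
315 [157, 154, 158, 153, 155, 156, 154, 154, 155, 156, 116, 79, 71, 110, 151, 65, 66, 76, 154, 157, 155, 155, 154, 153, 134, 129, 130]
325 [60, 61, 109, 162, 164, 163, 155, 155, 154, 139, 29, 30, 112, 60, 67, 69, 71, 131, 132, 129, 131, 129, 130, 130, 131, 132, 131]
335 [22, 56, 60, 61, 63, 61, 62, 69, 96, 152, 139, 58, 67, 68, 70, 70, 128, 130, 130, 128, 130, 130, 131, 130, 130, 130, 128]
345 [56, 28, 14, 16, 16, 69, 176, 187, 132, 56, 65, 69, 31, 31, 71, 126, 129, 132, 131, 129, 128, 131, 132, 129, 131, 130, 130]
355 [145, 140, 58, 138, 178, 187, 122, 65, 69, 62, 30, 28, 50, 127, 131, 129, 131, 129, 132, 130, 130, 130, 131, 129, 130, 129, 129]
```

The lid's bright edge strip matches the 1.45 rad prediction (at row 355, observed 452–458 against 448–458 predicted). The gripper is clear and the rod is in the tray.

```bash
python3 -c "
from plant import *
print(job_done())"
```

```text
the job is handed in; nothing more can be done
None
```

The job is handed in at about 22 s: the release rod pressed the latch and now lies in the steel tray, the lid is fully open (about 1.45 rad) with the rotor exposed, and the gripper is clear; I saw nothing else disturbed.

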